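Clear the ice off the sump hatch and lever it open

ROBOT

A 6-joint arm with a two-finger parallel gripper is mounted at the origin on the work surface. World frame = base frame: x ahead of the robot, y to its left, z up, the work surface at z = 0. Lengths are in m, angles in degrees, forces in N, time in s.
With the tool pointing down it reaches from about 0.4 to 0.825 m from the base axis. Payload 7 kg.
Tool frame: the origin (TCP) lies between the finger pads, 19 mm behind the fingertips; this is the grasp point; z points along the fingers, y is the line along which they close (so a half turn about z gives the same grasp; the last joint's range is limited). The gripper opens to 88 mm and grips with 3 to 60 N. Pads are 19 mm wide; open, the fingers measure 130 mm over their backs; the gripper's body (78 mm by 193 mm) begins 47 mm behind the grasp point.
Start: joints at [-48.18, 20.546, 0.682, 0, -70.136, -16.507], TCP at [0.289, -0.61, 0.245] pointing down, gripper open.
Joint ranges: [-176.03, 176.03], [-82.01, 121.73], [-58.28, 71.71], [-173.87, 95.51], [-174.79, -0.11], [-173.66, 173.66]. Speed limits (degrees/s): [136.94, 136.94, 172.46, 180, 180, 180].

INTERFACE

Orientations are given as a 3x3 rotation matrix whose columns are the frame's x, y, z axes.
In Python, from rig import robot gives the robot as it stands. Calls block until the motion is done:
- robot.goto(position, orientation): joint-space move of the TCP to a pose.
- robot.servo_line(position, ori=None, speed=0.15): straight line of the TCP; ori=None keeps the orientation; speed is the mean speed in m/s.
- robot.movej(angles): joint-space move.
- robot.move_gripper(opening): opening from 0.0 (shut) to 1.0 (fully open); the grip force is fixed at half the most; returns when the fingers have stopped.
- robot.dwell(seconds).
- robot.ik(position, orientation): joint angles nearest the present ones, or None.
- robot.grab_frame(name): name is "side" or "top" or "wrist"; returns (picture, depth): 400x640x3 uint8, red, green, blue; 400x640 float32, m along the optical axis (not along the pixel's ray), 0 where there is no reading.
- robot.camera_info(name): a dict with "vfov" (degrees; the focal length in pixels is half the picture's height over the tangent of half this angle, whatever the lens; pixels are square), "cx", "cy" (the principal point, pixels), "view" (4x4, takes a point from world to camera coordinates); the wrist camera has in their place "T_tool_cam" (4x4, takes a point from camera to tool coordinates, whose origin is the TCP and whose axes are the flange's). Camera axes: x right, y down, z forward; pixel columns grow to the right and rows downward; lengths in m; the calibration is good to about 2 mm. A picture is of the moment at which its call begins: read the wrist's pose just before it. camera_info takes no time and is no camera call.
A pose or a line that the arm cannot do raises robot.Unreachable and nothing moves.
- robot.job_done(): hands the job in; it is judged then, once.
Readings, each from a call of its own:
- robot.read_t(): time.
- robot.read_qpos(): joint angles.
- robot.read_qvel(): joint speeds.
- robot.read_effort(): joint torques, N m.
- robot.read_position(): TCP position.
- robot.read_tcp_rot(): TCP orientation.
- robot.read_force(): force on the tool from outside, world axes, zero at the start.
- robot.read_ft_torque(): the same for the moment, N m.
- robot.read_grip_width(): opening from 0.0 (shut) to 1.0 (fully open).
- robot.read_finger_force(): force on a finger pad.
Only numpy, scipy, OpenCV 4.12 (cv2) and the standard library are available. Lean on these libraries where they do the work, as an engineer would, in place of code of your own. Each camera call takes 0.05 s, during which the arm holds its last target. There are 200 camera calls.

TASK

The ice block standing on the meltwater sump's hatch is in the way: push it along with the fingers, without lifting or tipping it, fully off the hatch onto the flat steel deck on the far side of it from the robot, well clear of the hatch. Then press the paddle on the long end of the lever all the way down with the fingertips so that the lever's short end raises the heavy hatch, and finish while holding it down like that. Pick nothing up, leave the lever on its axle, and leave everything else where it is.

Things in the scene. Friction and masses are not known exactly. Their poses are not given: they have to be found in the camera images.
- sump: Stainless meltwater sump fixed to the table; placing and yaw vary. Origin: on the table (z 0), straight below the middle of the square hatch. x points away from the robot, y to the hatch's hinge, z up (mm below are in this frame). The lever lies along its -y side; a left ledge, top z = 58, at y = 85 to 165.
- deck (a point): Middle of the rear deck behind the hatch: a flat steel surface, top at z = 58, x = 72 to 192, y = -90 to 100 in the sump's frame, with a raised rim (12 high) along its far edge, x = 192. This point is at x = 136, y = 0.
- hatch (a joint): Opening angle of the heavy steel hatch (rad): 0 = shut, grows as it rises; about 0.23 with the lever at its lowest. Plate 140 (x) by 148 (y) by 10 thick, 1.9 to 3.1 kg, top at z = 60 when shut (2 above the deck), hinged along sump y = +80; falls shut by its weight.
- hatch_lip (a point): Middle of the upper outer edge of the hatch's lip, a 60 wide, 8 thick tongue sticking out of the hatch's -y edge to sump y = -106. The lever's nose lies under it, 14 to 17 mm in from this edge.
- lever: Loose dark steel lever, a straight bar 30 wide, 10 thick, 0.35 kg, notched over a fixed axle between two upright cheeks (gap 38, tops z = 76). Origin: bar's underside at the axle, sump (0, -160, 56). Axes parallel to the sump's at the start, when the bar slopes 20 degrees: short arm (70 long) down to the nose under the hatch lip, long arm up towards -y.
- lever_paddle (a point): Middle of the top face of the paddle, a 60 x 62 plate ending the long arm, 189 along the bar from the axle; z = 130 at rest, about 18 at the bottom, when its outer edge meets the table (0.6 rad of swing). It moves on an arc: sump y = -334 at rest, -349 half-way, -345 at the bottom. Takes 2 to 7 N to press; the fingers rest on it from above.
- lever_pivot (a point): The point of the lever that rests on the axle (the lever's origin); stays put while the lever tips.
- ice_block: Clear ice block, 70 x 70 x 60 high, about 0.27 kg, standing on the hatch near its middle, its sides turned up to 0.25 rad from the sump's. Origin: centre of its underside (z = 60 on the hatch, 58 on the deck); z up. Slides when pushed.
- ice_offcut: Bystander: small clear ice offcut, 50 x 40 x 35 high, standing on the sump's left ledge (mm). Origin: centre of its underside.
- jigger: Bystander: waisted aluminium bar measure, 44 across, 75 high, standing on the left ledge (mm). Origin: centre of its underside.
- tub: Bystander: open off-white tub, 110 across, 75 high, on the table behind the lever's bar (mm). Origin: centre of its underside.
- chisel: Bystander: screwdriver-shaped ice chisel with a wooden handle, about 200 long, lying on the table beyond the lever's paddle (mm). Origin: centre of its underside.
- sanding_block: Bystander: plain wooden block, 90 x 45 x 30 high, on the table between the lever's fulcrum and the robot (mm). Origin: centre of its underside.
- ice_slab: Bystander: large clear ice slab, 170 x 110 x 55 high, on the white board at the far left (mm). Origin: centre of its underside.
- ruler: Bystander: wooden ruler, 300 x 32 x 6, lying on the white board at the far left (mm). Origin: centre of its underside.
Things that resemble listed ones, but are neither listed nor needed, are in the scene too. What is shaped like the ice_block but brown or green is not meant.

How it is judged (in metres and radians):
On the way, in this order (a step that is already met when the one before it is completed fails the run):
1. the ice block stands on the rear deck, off the hatch, with the hatch still shut (x of ice_block in the frame of sump between 0.108 and 0.175 m and y of ice_block in the frame of sump between -0.09 and 0.09 m and z of ice_block in the frame of sump between 0.052 and 0.066 m and angle between ice_block's own z axis and vertical below 0.1 rad and value of joint hatch below 0.04 rad), for 0.2 s.
2. the lever, pressed down, has raised the hatch (value of joint hatch above 0.18 rad and contact force between lever and hatch above 2 N), for 0.2 s.
At the end, for the whole second after the job is handed in: Block upright, still, on the rear deck, centre 108 to 175 mm behind the hatch centre, within 90 mm sideways; hatch above 0.18 rad, still, carried by the lever (over 2 N), untouched by the robot; fingers press the lever (over 1 N), TCP within 70 mm of the paddle; lever within 20 mm of its place (all of step 2 and x of ice_block in the frame of sump between 0.108 and 0.175 m and y of ice_block in the frame of sump between -0.09 and 0.09 m and z of ice_block in the frame of sump between 0.052 and 0.066 m and angle between ice_block's own z axis and vertical below 0.1 rad and linear speed of ice_block below 0.02 m/s and velocity of joint hatch between -0.1 and 0.1 rad/s and contact force between the fingers and lever above 1 N and contact force between each of the arm, the fingers and hatch below 0.5 N and distance between the grasp point and lever_paddle below 0.07 m and distance of lever_pivot from where it was at the start of the episode below 0.02 m); the arm keeps its last pose, push and grip.
It fails at once if the ice block is lifted by more than 25 mm, knocked off the sump, or tipped by more than 0.4 rad (height (world z) of ice_block above 0.085 m or height (world z) of ice_block below 0.045 m or angle between ice_block's own z axis and vertical above 0.4 rad).
It fails at once if the hatch is raised while the ice block is still on it (value of joint hatch above 0.06 rad and x of ice_block in the frame of sump below 0.1 m).
It fails at once if the robot raises the hatch directly (value of joint hatch above 0.06 rad and contact force between the fingers and hatch above 1 N).
It fails at once if the lever is lifted or pushed more than 25 mm off its place on the axle (distance of lever_pivot from where it was at the start of the episode above 0.025 m).
It fails at once if another thing is moved by more than 30 mm (distance of any of ice_offcut, jigger, tub, chisel, sanding_block, ice_slab, ruler from where it was at the start of the episode above 0.03 m).
It also fails if it takes over 48 s, if anything falls off the work surface, if the arm or the gripper's body presses on something with over 40 N, if the wrist force passes 120 N, or if a joint passes its speed limit or range.

## Working session

There is one attempt and no reset: what is moved stays moved. The work goes in short steps, each a Python script; the robot and the scene stay as the last script left them, time stands still between calls to the robot, and variables do not carry over. Pictures are saved under pics/ and viewed, at most 10 in all, crops included, and the job is handed in when it is done.

```bash
ls && mkdir -p pics
cat > h.py <<'E'
import numpy as np, cv2
from rig import robot
def grab(name, f):
    p,d=robot.grab_frame(name); np.savez(f'pics/{f}.npz',p=p,d=d)
    cv2.imwrite(f'pics/{f}.png',cv2.cvtColor(p,cv2.COLOR_RGB2BGR)); return p,d
def K(name):
    c=robot.camera_info(name); return 200/np.tan(np.radians(c['vfov']/2)),c['cx'],c['cy'],np.array(c['view'])
def ray(name,u,v):
    f,cx,cy,V=K(name); W=np.linalg.inv(V); return W[:3,3],W[:3,:3]@np.array([(u-cx)/f,(v-cy)/f,1])
def atz(name,u,v,z):
    o,d=ray(name,u,v); return o+d*(z-o[2])/d[2]
def atd(name,u,v,dep):
    o,d=ray(name,u,v); return o+d*dep
def proj(name,P):
    f,cx,cy,V=K(name); q=V[:3,:3]@P+V[:3,3]; return q[:2]/q[2]*f+[cx,cy]
E
python3 - <<'E'
from h import *
for n in('side','top'):
    grab(n,n); c=robot.camera_info(n); print(n,c['vfov'],c['cx'],c['cy']); print(np.round(np.linalg.inv(c['view']),3))
print(robot.read_t())
E
```

```text
pics
side 51.18509937747517 319.57736519801637 201.52770880410483
[[-0.936 -0.191  0.294  0.174]
 [-0.35   0.456 -0.818  1.125]
 [ 0.022 -0.869 -0.494  0.681]
 [ 0.     0.     0.     1.   ]]
top 42.669395249507254 326.67707864422886 196.01142325120242
[[ 7.00e-03 -9.96e-01  8.70e-02  3.90e-01]
 [-1.00e+00 -7.00e-03  2.00e-03  1.82e-01]
 [-1.00e-03 -8.70e-02 -9.96e-01  1.62e+00]
 [ 0.00e+00  0.00e+00  0.00e+00  1.00e+00]]
0.1
```

View pics/top.png

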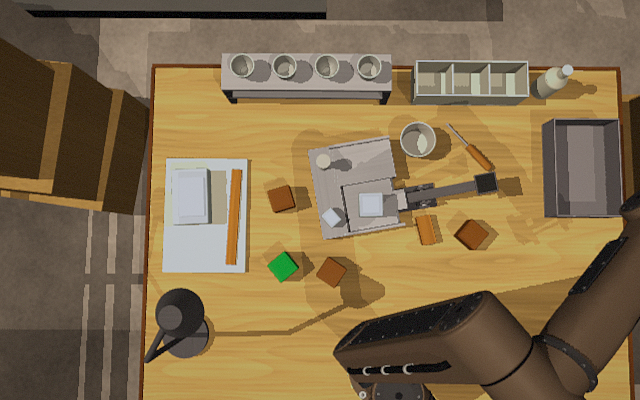

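View pics/side.png

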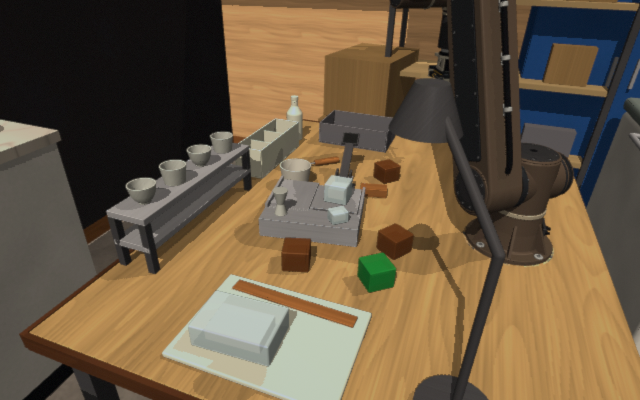

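The top view shows the sump around (355,190), the clear block on the hatch at (371,204), the offcut at (333,217), the jigger at (323,160), the paddle at (485,183) and the tub at (418,138). The block candidates are the clear block (371,204), the offcut (333,217), the brown blocks (282,198), (331,271) and (471,234), and the green one (283,266). Only (371,204) is clear, about 70 mm and on the hatch. I'll confirm it in an enlarged crop.

Run:
```python
import cv2
i=cv2.imread('pics/top.png')[125:250,300:510]
i=cv2.resize(i,None,fx=3.8,fy=3.8,interpolation=cv2.INTER_CUBIC)
for k in range(0,210,20): cv2.putText(i,str(300+k),(int(k*3.8),10),0,.35,(0,0,255)); cv2.line(i,(int(k*3.8),12),(int(k*3.8),18),(0,0,255))
for k in range(0,125,20): cv2.putText(i,str(125+k),(0,int(k*3.8)+4),0,.35,(0,0,255))
cv2.imwrite('pics/c1.png',i)
```

```text
(no output)
```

View pics/c1.png

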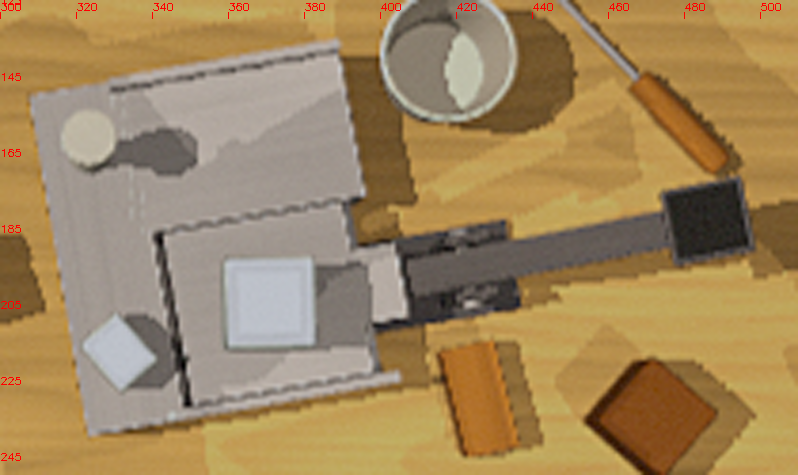

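Run:
```python
from h import *
from scipy.optimize import least_squares
c=lambda u,v:(300+u/3.8-.4,125+v/3.8-.4)
pts=[((403,281),(0,-106,60)),((707,220),(0,-334,130)),((160,233),(71,76,59)),((185,405),(-71,76,59)),((350,202),(71,-76,59)),((378,375),(-71,-76,59)),((363,195),(72,-90,58))]
W=np.array([atz('top',*c(*p),q[2]/1e3) for p,q in pts]); Q=np.array([q for _,q in pts])/1e3
def tr(s,Q):
    R=np.array([[np.cos(s[2]),-np.sin(s[2])],[np.sin(s[2]),np.cos(s[2])]]); return s[:2]+Q[:,:2]@R.T
r=least_squares(lambda s:(tr(s,Q)-W[:,:2]).ravel(),[.45,.1,0],loss='soft_l1',f_scale=.003)
s=r.x;print('sump',s, '\n',np.round((tr(s,Q)-W[:,:2])*1e3,1))
B=np.array([atz('top',*c(*p),.12) for p in [(225,258),(313,258),(313,347),(225,347)]])
print('block',B.mean(0),B.round(3)); R=np.array([[np.cos(s[2]),-np.sin(s[2])],[np.sin(s[2]),np.cos(s[2])]])
print('block in sump',(B.mean(0)[:2]-s[:2])@R)
for n,p,z in [('tub',(450,57),.075),('offcut',(120,352),.093),('jig',(88,138),.133),('chiselhandle',(725,165),.02),('brown',(652,415),.06),('sand',(480,398),.03)]:
    w=atz('top',*c(*p),z);print(n,w.round(3),((w[:2]-s[:2])@R).round(3))
print(K('top')[0], atd('top',371,204,np.load('pics/top.npz')['d'][204,371]))
for q in[(0,-334),(0,-345),(136,0),(-95,0)]: 
  w=tr(s,np.array([q])/1e3)[0];print(q,w,np.hypot(*w))
```

```text
sump [0.50117388 0.05066083 0.1777605 ] 
 [[ 0.6  2.5]
 [-2.1  1.8]
 [ 0.7 -1.4]
 [-0.7 -5.9]
 [ 1.3  2.4]
 [ 1.1 -0.9]
 [-1.1 -0.6]]
block [0.49702703 0.05661579 0.12      ] [[0.531 0.091 0.12 ]
 [0.532 0.023 0.12 ]
 [0.463 0.023 0.12 ]
 [0.462 0.091 0.12 ]]
block in sump [-0.00302851  0.0065944 ]
tub [ 0.699 -0.093  0.075] [ 0.17  -0.176]
offcut [0.459 0.171 0.093] [-0.02   0.126]
jig [0.622 0.197 0.133] [0.145 0.123]
chiselhandle [ 0.621 -0.33   0.02 ] [ 0.051 -0.396]
brown [ 0.413 -0.255  0.06 ] [-0.141 -0.285]
sand [ 0.427 -0.123  0.03 ] [-0.104 -0.158]
512.0570022630135 [0.49713907 0.05533641 0.1260602 ]
(0, -334) [ 0.5602337  -0.27807606] 0.6254503144390786
(0, -345) [ 0.56217879 -0.28890272] 0.6320678530982449
(136, 0) [0.63503082 0.07470914] 0.6394103475362412
(-95, 0) [0.40767088 0.03386237] 0.4090748149699695
```

Run:
```python
from h import *
print(robot.read_tcp_rot(), robot.read_qpos())
A=np.array([[1,0,0],[0,-1,0],[0,0,-1.]]); Bm=np.array([[-1,0,0],[0,1,0],[0,0,-1.]])
y=.0566
q0=np.array(robot.read_qpos())
R=None
for M in(A,Bm):
    ok=[robot.ik([x,y,z],M) for x,z in((.432,.2),(.432,.084),(.592,.084))]
    print([None if o is None else np.round(o,0) for o in ok])
    if all(o is not None for o in ok) and (R is None or np.abs(np.array(ok[0])-q0).max()<best): R=M;best=np.abs(np.array(ok[0])-q0).max()
robot.move_gripper(.3)
robot.goto([.432,y,.2],R)
robot.servo_line([.432,y,.084],speed=.1)
print(robot.read_t(),robot.read_position(),robot.read_force())
robot.servo_line([.48,y,.084],speed=.05)
print(robot.read_t(),robot.read_position(),robot.read_force())
grab('top','t2'); grab('side','s2')
a=cv2.imread('pics/t2.png')[125:250,300:460];b=cv2.imread('pics/s2.png')[140:260,240:400]
cv2.imwrite('pics/c2.png',np.hstack([cv2.resize(a,(400,312)),cv2.resize(b,(400,312))]))
```

```text
[[-9.04013473e-01 -4.27503286e-01 -7.62091338e-04]
 [-4.27503942e-01  9.04012576e-01  1.28148058e-03]
 [ 1.41102993e-04  1.48427276e-03 -9.99998889e-01]] [-4.81797056e+01  2.05871258e+01  6.39352328e-01 -1.74564944e-02
 -7.01360609e+01 -1.65050987e+01]
[array([ 34.,  -0., -32.,   0., -59.,  56.]), array([ 34.,   8., -41.,   0., -41.,  56.]), array([ 24.,  22., -21.,   0., -47.,  66.])]
[array([  34.,   -0.,  -32.,    0.,  -59., -124.]), array([  34.,    8.,  -41.,   -0.,  -41., -124.]), array([  24.,   22.,  -21.,    0.,  -47., -114.])]
4.95 [0.43234895 0.05678075 0.08446027] [-0.14026071  0.56343375  1.34082005]
6.0583 [0.48029291 0.05675143 0.08403477] [0.25951217 1.25213241 0.10710557]
```

View pics/c2.png

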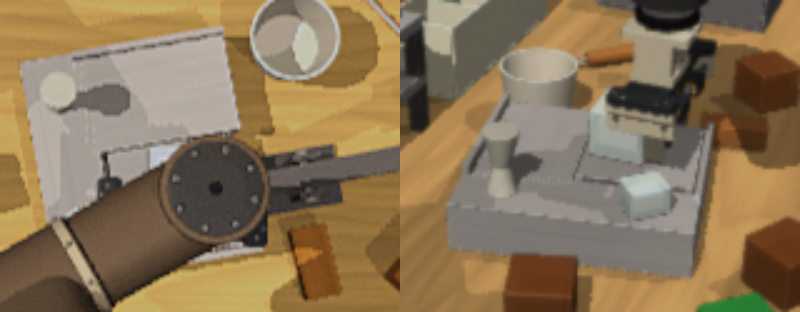

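The side half shows the fingers standing behind the clear block (about 620,130 in the composite), which is upright and being pushed along. I'll continue.

Run:
```python
from h import *
y=.0566
for x in(.54,.592):
    robot.servo_line([x,y,.084],speed=.05); print(robot.read_t(),robot.read_position(),robot.read_force())
robot.servo_line([.54,y,.084],speed=.1)
robot.servo_line([.52,y,.22],speed=.15)
robot.goto([.42,-.25,.25],robot.read_tcp_rot())
print(robot.read_t())
grab('top','t3')
a=cv2.imread('pics/t3.png')[125:250,300:510]
cv2.imwrite('pics/c3.png',cv2.resize(a,None,fx=3.8,fy=3.8,interpolation=cv2.INTER_CUBIC))
```

```text
7.5083 [0.54037772 0.05679401 0.08415885] [ 0.81436673  0.01859213 -0.00757493]
8.7 [0.59227437 0.05673533 0.08414826] [-0.42956366 -0.56359413  0.05034736]
11.6667
```

View pics/c3.png

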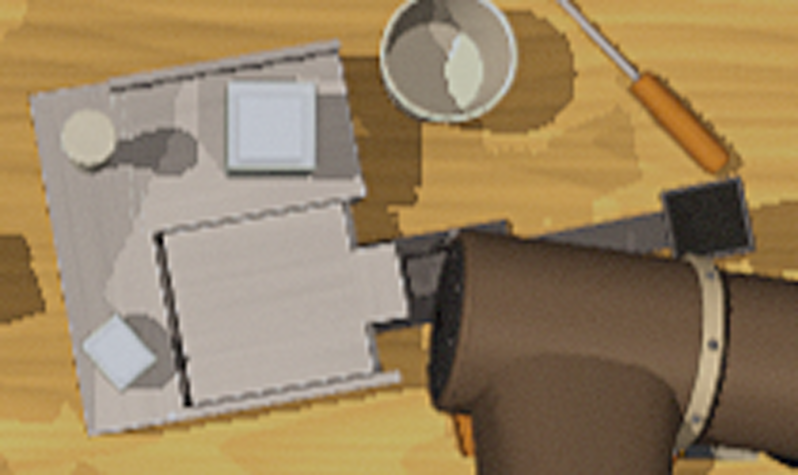

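```bash
cat > p.py <<'E'
from h import *
s=np.array([0.5012,0.0507,.1778]); c,n=np.cos(s[2]),np.sin(s[2])
def w(x,y,z): return [s[0]+c*x-n*y, s[1]+n*x+c*y, z]
def pad(deg):
    t=np.radians(deg); return w(0,-.160-.189*np.cos(t)+.010*np.sin(t),.056+.189*np.sin(t)+.010*np.cos(t)+.019)
E
python3 - <<'E'
from p import *
b=atz('top',300+271/3.8-.4,125+125/3.8-.4,.118)[:2]-s[:2]; print('block in sump',c*b[0]+n*b[1],-n*b[0]+c*b[1])
sx=np.array([c,n,0]); best=1e9; q0=np.array(robot.read_qpos())
for k in(1,-1):
    y=k*sx; z=np.array([0,0,-1.]); M=np.column_stack([np.cross(y,z),y,z])
    P=pad(20); P[2]=.19
    q=[robot.ik(p,M) for p in(P,pad(20),pad(-16))]; print([None if a is None else np.round(a) for a in q])
    if all(a is not None for a in q) and np.abs(q[0]-q0).max()<best: best=np.abs(q[0]-q0).max(); R=M
robot.move_gripper(0)
robot.goto(P,R)
for d in(22,16,10,4,-2,-8):
    robot.servo_line(pad(d),speed=.05); print(d,robot.read_t(),np.round(robot.read_position(),4),np.round(robot.read_force(),1))
E
```

```text
block in sump 0.1333126050344589 -0.01974872775751426
[array([  -9.,   18.,  -10.,    0.,  -62., -161.]), array([  -9.,   20.,  -13.,    0.,  -57., -161.]), array([  -9.,   28.,  -19.,    0.,  -43., -160.])]
[array([ -9.,  18., -10.,   0., -62.,  19.]), array([ -9.,  20., -13.,   0., -57.,  19.]), array([ -9.,  28., -19.,   0., -43.,  20.])]
22 14.4667 [ 0.56   -0.2757  0.1553] [-0.4  0.4  0.5]
16 15.0167 [ 0.5615 -0.2831  0.1368] [1.4 0.9 3.2]
10 15.5667 [ 0.562  -0.2883  0.1175] [1.2 0.1 4.5]
4 16.1167 [ 0.5626 -0.2917  0.0981] [0.1 0.4 3.3]
-2 16.6667 [ 0.5629 -0.293   0.0784] [0.5 0.2 2.9]
-8 17.2167 [ 0.5628 -0.2923  0.0587] [ 0.8 -0.9  1.8]
```

Run:
```python
from p import *
robot.servo_line(pad(-13),speed=.04)
p=np.array(pad(-14.2))
for k in range(10):
    q=p.copy(); q[2]-=.001*k; robot.servo_line(q,speed=.02); robot.dwell(.15)
    f=np.mean([robot.read_force()for _ in range(3)],0); print(robot.read_t(),np.round(robot.read_position(),4),np.round(f,1))
    if f[2]>18: break
robot.dwell(.5)
print(robot.read_force())
grab('top','t4'); grab('side','s4')
a=cv2.imread('pics/t4.png')[125:250,300:510];b=cv2.imread('pics/s4.png')[100:260,240:420]
cv2.imwrite('pics/c4.png',np.hstack([cv2.resize(a,(400,238)),cv2.resize(b,(268,238))]))
```

```text
18.2833 [ 0.5626 -0.2896  0.0387] [ 1.1 -0.4  5.4]
18.6833 [ 0.5627 -0.2897  0.0384] [-1.1  1.3 10.9]
19.0833 [ 0.5628 -0.2897  0.0381] [-2.   2.3 16.7]
19.4833 [ 0.5628 -0.2897  0.0379] [-4.4  3.4 22.4]
[-4.15921577  3.22324454 21.50304847]
```

View pics/c4.png

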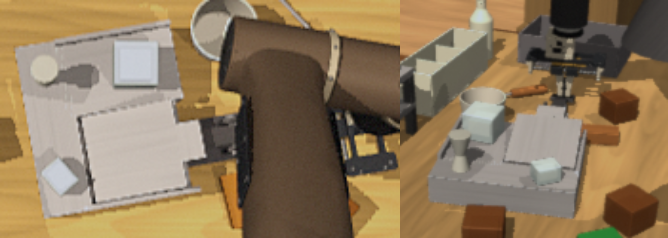

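The block stands on the rear deck at (135,62) in the composite and the hatch appears tilted. I'll check its angle from the depth image.

Run:
```python
from p import *
for f in('t3','t4'):
    d=np.load(f'pics/{f}.npz')['d']; y,z=[],[]
    for yy in np.linspace(-.06,.06,9):
        u,v=proj('top',np.array(w(-.03,yy,.06+(.07-yy)*(.2 if f=='t4' else 0)))).round().astype(int)
        P=atd('top',u,v,d[v,u]); y.append(-n*(P[0]-s[0])+c*(P[1]-s[1])); z.append(P[2])
    print(f,np.polyfit(y,z,1),np.round(z,3))
```

```text
t3 [-0.01817671  0.05986305] [0.065 0.056 0.061 0.059 0.055 0.065 0.059 0.061 0.057]
t4 [-0.20290531  0.07793365] [0.089 0.086 0.083 0.083 0.083 0.075 0.07  0.065 0.068]
```

```bash
python3 -c "
from rig import robot
print(robot.read_force(),robot.read_t()); print(robot.job_done())"
```

```text
[-5.23176613  4.19424988 23.06858289] 20.0833
the job is handed in; nothing more can be done
None
```

I handed the job in at about 20 s, with no verdict returned: the ice block is on the rear deck (about 133 mm behind the hatch centre, 20 mm to the side), and the fingertips hold the paddle at its lowest with about 22 N, keeping the hatch raised to roughly 0.2 rad by depth image.

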